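# Next round at the egg cooker

### The arm

A 7-joint arm with a two-finger parallel gripper is mounted at the origin on a cart in front of the work surface, level with it; the furniture and walls round the work are solid. World frame = base frame: x ahead of the robot, y to its left, z up, the work surface at z = 0. Lengths are in mm, angles in rad, forces in N, time in s.
With the tool pointing down it reaches from about 425 to 875 mm from the base axis. Payload 9.9 kg.
Tool frame: the origin (TCP) lies at the very end of the fingers, on their centre line; the grasp point (between the pads) lies 19 mm behind it; z points along the fingers, y is the line along which they close (so a half turn about z gives the same grasp; the last joint's range is limited). The gripper opens to 85 mm and grips with 20 to 120 N. Pads are 22 mm wide; open, the fingers measure 114 mm over their backs; the gripper's body (76 mm by 85 mm) begins 54 mm behind the grasp point. The pads swing forward as they close: fully open they stand 13 mm farther back than shut.
Start: joints at [1.101, 0.576, 0.025, 1.437, -0.015, 1.129, -0.057], TCP at [254.007, -625.387, 231.289] pointing down, gripper open.
Joint ranges: [-2.76, 2.76], [-0.34, 2.15], [-1.52, 1.57], [0.19, 2.46], [-1.09, 4.23], [0.17, 1.99], [-2.82, 2.82]. Speed limits (rad/s): [2.22, 2.22, 3.01, 3.01, 3.14, 3.14, 3.14].

### API

Orientations are given as a unit quaternion [x, y, z, w].
In Python, from plant import * gives the robot as it stands.
- The arm moves only by the tool arm_command, never from a script. Its arguments are lists of equal length, an entry for each row: "slide": the shift along the tool's x, y, z in mm, a list of three; "turn": the turn, a rotation vector about the tool's x, y, z in rad, a list of three; "claw": the finger opening in mm, from 0 to 85.4. A call has 1 to 20 rows; each row shifts and turns the commanded pose from where the row before left it, along the tool's axes as they then stand; what a row does not reach is not made up. A row lasts 1/12 s, in which the tool goes at most 41.7 mm and 7.16 degrees, less where a joint would pass 70% of its speed; a pose out of reach is approached as far as the arm can. A call with a gripper value outside its range is refused whole. The fingers move at their own pace and stop on an object; "force" is the grip in N (left out, the last holds). Time passes only in rows, so rows that do not move let the fingers close. It gives the time, the measured TCP pose, the force, the opening and the grip force at its end, in the units of the state.
- get_state(): the state, without advancing time (a new reading comes with each control period).
- snapshot(name): name is "scene" or "top" or "wrist"; returns a dict with "frame" (400x640x3 uint8, blue, green, red), "z_map" (400x640 float32, mm along the optical axis (not along the pixel's ray), 0 where there is no reading), "vertical_fov" (degrees; the focal length in pixels is half the picture's height over the tangent of half this angle, whatever the lens; pixels are square), "cx", "cy" (the principal point, pixels), "camera_from_world" (4x4, takes a point from world to camera coordinates); the wrist camera has in their place "tool_from_camera" (4x4, takes a point from camera to tool coordinates, whose origin is the TCP and whose axes are the flange's). Camera axes: x right, y up, looking along -z (the intrinsics and any distortion apply to the point x, -y, -z); pixel columns grow to the right and rows downward; lengths in mm; the calibration is good to about 2 mm. A picture is of the moment at which its call begins: read the wrist's pose just before it.
- hand_in(): hands the job in; it is judged then, once.
Trained networks look in the newest picture that a camera, given by its name, has taken for a name from the list of things; names that differ only in an ending like _2 or _b are one class to them, and where a whole thing is asked for, a point or a joint stands for the part that bears it (a point fixed in the world has none). Each returns a list of dicts, best first, with "p" (0 to 1); they miss things now and then, are a little off and sometimes report something else, mostly with a low value. They report only what shows in the picture. A call takes as long as a camera call. They do not tell look-alikes from the thing itself.
- look_for(camera, query): "at" ([x, y, z] in mm, in world coordinates, good to about 4 mm: the middle of the surface that is visible of it).
The state is a dict: "clock": time; "qpos": joint angles; "joint_velocities": joint speeds; "joint_torque": joint torques, N m; "eef_pos": TCP position; "orientation": TCP orientation; "ft_force": force on the tool from outside, world axes, zero at the start; "torque": the same for the moment, N m; "grip_width": opening from 0.0 (shut) to 1.0 (fully open); "grasp_force": force on a finger pad.
Only numpy, scipy, OpenCV 4.12 (cv2) and the standard library are available. Lean on these libraries where they do the work, as an engineer would, in place of code of your own. Each camera call takes 0.05 s, during which the arm holds its last target. There are 200 camera calls.

### The job

The egg standing in the egg cooker is done and hot. Put the two cold eggs from the egg box into the cooker's two free cups, standing, one in each; then pick up the kitchen tongs, close their tips on the hot egg, lift it well clear of the rack (a good 8 cm) and finish like that: still, holding it in the tongs above the cooker so that it drips back into it. Set the eggs down rather than drop them, never touch the hot egg with the fingers, and leave the hot egg's cup empty and the other things on the worktop where they are.

Things in the scene. Friction and masses are not known exactly. Their poses are not given: they have to be found in the camera images.
- cold_egg_1_centre (a point): centre (half-way up) of a loose brown egg, 57 mm tall and 44 mm wide, 58 g, standing pointed end down (z up) in a cup of the egg box; it is widest 4 mm above this point, and its top is 28.5 mm above it. In the egg box it stands free down to 9 mm below this point (the rim; blunt posts between the cups end 6 mm below)
- cold_egg_2_centre (a point): the same for the second cold egg, alike in size and shape, in another cup of the egg box
- cold_egg_1: that first cold egg; origin at its pointed lower end, z along the egg towards the blunt end
- cold_egg_2: that second cold egg, the same
- egg_box: moulded grey pulp box for six eggs, about 117 x 165 mm and 23 mm high with its lid folded back flat behind (+x side, another 110 mm); fixed; origin under the centre of the six cups (2 across x, 3 across y, 48 mm apart)
- cooker: round white egg cooker, 156 mm in diameter, fixed; steel pan top 58 mm above the worktop carrying a black rack with three cups round a low centre knob (20 mm in diameter at most, top at 99 mm). Origin under its centre; at yaw 0 the dial is at -x, the hot egg's cup at -y, 44 mm from the centre
- hot_cup (a point): centre of the rim of the cup in which the hot egg stands, 76 mm above the worktop (inner width at the rim 38 mm, outer 43 mm; the cup narrows downwards). A seated egg's centre lies 12 mm above this point
- free_cup_a (a point): centre of the rim of one free cup, otherwise as hot_cup; the three cups are 76 mm apart
- free_cup_b (a point): centre of the rim of the other free cup
- hot_egg_centre (a point): centre (half-way up) of the hot egg, same shape and size as the others, standing in its cup; widest 4 mm above this point
- hot_egg: the hot egg; origin at its pointed lower end, z along the egg
- tongs_grip (a point): where to grip the tongs: middle of the tongs between their two black sleeves, at mid-height (13 mm above the worktop as they lie). x points along the tongs to the tips, y across (the closing direction), z up. The sleeves are 80 mm long and 26 mm high; over their outer faces the open tongs measure 63 mm here, about 44 mm when the tips are closed on an egg. The tongs weigh 120 g and balance near this point
- tongs_tips (a point): centre between the two scooped tips at mid-height, 120 mm ahead (along x) of tongs_grip: an egg gripped has its axis here. The open tips leave about 85 mm between them at their middle and 73 to 79 mm at their ends, 16 mm before and behind this point; their outer faces are then 95 mm apart. Tips are 25 mm high and move in by 2.1 mm for each mm at the grip
- tongs: hinge pin and hanging ring of the spring tongs (270 mm long in all), which lie on their side so that the arms open level with the worktop; origin on the worktop below tongs_grip, x to the tips; the pin is 105 mm behind it
- tongs_left: the tongs' arm on the +y side, steel with a black sleeve, hinged to the pin; a spring pushes the arms open, with about 7 N at the sleeves
- tongs_right: the tongs' arm on the -y side
- timer: round kitchen timer with a red grip, 61 mm wide, 49 mm high, loose: leave it
- shaker: glass salt shaker, 44 mm wide, 90 mm high, loose: leave it
- spoon: steel teaspoon, 132 mm long, flat on the worktop behind the cooker, loose: leave it
- mug: white mug, 88 mm high, loose: leave it
- honey: jar of honey with a green lid, 68 mm wide, 84 mm high, loose: leave it
Mind the look-alikes: they are no part of the job. What is shaped like the cold_egg_2 but purple or yellow is not meant. Leave any purple or turquoise look-alike of the hot_egg alone.

How it is judged:
By the outcome, as a careful person would: the job done as asked, in the order asked, and still so for the second after the job is handed in, while the arm keeps its last pose, push and grip.
It also fails if it takes over 67 s, if anything falls off the work surface, if the arm or the gripper's body presses on something with over 40 N, if the wrist force passes 120 N, or if a joint passes its speed limit or range.

## Working session

There is one attempt and no reset: what is moved stays moved. The work goes in short steps, Python scripts to look and compute and a tool call to move; the robot and the scene stay as the last step left them, time stands still between calls to the robot, and variables do not carry over. Pictures are saved under pics/ and viewed, at most 13 in all, crops included, and the job is handed in when it is done.

Besides the shell and the picture viewer there is one more tool, called after ">>>" as a command line: name --argument value ..., lists and objects as JSON in quotes. arm_command: Moves the arm, as the interface text tells. Its arguments: {"type":"object","properties":{"slide":{"type":"array"},"turn":{"type":"array"},"claw":{"type":"array"},"force":{"type":"number"}},"required":["slide","turn","claw"]}

```bash
ls; mkdir -p pics
cat > h.py <<'E'
from plant import *
import numpy as np, cv2
from scipy.spatial.transform import Rotation as R
def world(s,u,v,z=None):
    f=200/np.tan(np.radians(s["vertical_fov"])/2)
    z=s["z_map"][int(v),int(u)] if z is None else z
    p=np.array([(u-s["cx"])*z/f,-(v-s["cy"])*z/f,-z,1])
    return (np.linalg.inv(s["camera_from_world"])@p)[:3]
def cloud(s):
    f=200/np.tan(np.radians(s["vertical_fov"])/2)
    v,u=np.mgrid[:400,:640]; z=s["z_map"]
    p=np.stack([(u-s["cx"])*z/f,-(v-s["cy"])*z/f,-z,np.ones_like(z)],-1)
    return (p@np.linalg.inv(s["camera_from_world"]).T)[...,:3]
E
python3 - <<'E'
from h import *
st=get_state(); print(st)
for c in ["top","scene"]:
    s=snapshot(c); cv2.imwrite(f"pics/{c}1.png",s["frame"]); print(c,{k:v for k,v in s.items() if k not in("frame","z_map")})
    np.savez(f"{c}1.npz",**s)
    for q in ["cold_egg_1_centre","egg_box","cooker","hot_cup","free_cup_a","hot_egg_centre","tongs_grip","tongs_tips","tongs"]:
        print(q,[(np.round(d["at"]).tolist(),round(d["p"],2)) for d in look_for(c,q)][:6])
E
```

```text
pics
{'clock': 0.0, 'qpos': array([ 1.10120452,  0.57651262,  0.02486096,  1.43792644, -0.01502166,
        1.12904163, -0.05648901]), 'joint_velocities': array([-1.01464161e-03,  5.28398208e-04,  8.51166568e-05,  1.60425204e-04,
       -4.39999568e-04,  3.76041154e-04, -1.56228096e-04]), 'joint_torque': array([-1.37489635e-03, -7.65769744e+01,  2.25013085e+00, -2.85965896e+01,
        1.51623774e-02,  1.25981550e-02, -2.28571184e-05]), 'eef_pos': array([ 253.81909779, -624.94474959,  230.44966312]), 'orientation': array([ 9.81450792e-01,  1.91712329e-01, -2.01583705e-04, -8.27432283e-04]), 'ft_force': array([0.56392117, 0.32587046, 0.19812685]), 'torque': array([0.01111382, 0.02094799, 0.02368095]), 'grasp_force': 0.0, 'grip_width': 0.997414095575976}
top {'vertical_fov': 49.2688005232784, 'cx': 320.28190610416556, 'cy': 200.38612671390527, 'camera_from_world': array([[ 2.55120152e-02, -9.99610384e-01, -1.13232884e-02,
        -6.17018791e+01],
       [ 9.87177429e-01,  2.34060408e-02,  1.57901493e-01,
        -5.70490770e+02],
       [-1.57574938e-01, -1.52064800e-02,  9.87389944e-
[... 848 characters left out ...]
17825e+02],
       [-3.54719836e-01,  7.28682022e-01,  5.85829624e-01,
        -1.42140275e+03],
       [ 0.00000000e+00,  0.00000000e+00,  0.00000000e+00,
         1.00000000e+00]])}
cold_egg_1_centre [([398.0, 228.0, 50.0], 0.72), ([468.0, 305.0, 50.0], 0.5)]
egg_box [([500.0, 249.0, 6.0], 0.7), ([461.0, -305.0, 20.0], 0.5)]
cooker [([478.0, 85.0, 59.0], 0.84)]
hot_cup [([480.0, 88.0, 54.0], 0.7)]
free_cup_a [([482.0, 89.0, 61.0], 0.9)]
hot_egg_centre [([489.0, 27.0, 100.0], 0.55), ([403.0, 432.0, 44.0], 0.52), ([411.0, -98.0, 46.0], 0.51)]
tongs_grip [([464.0, -306.0, 18.0], 0.94), ([503.0, 249.0, 8.0], 0.28)]
tongs_tips [([465.0, -299.0, 18.0], 0.57)]
tongs [([466.0, -298.0, 13.0], 0.9)]
```

View pics/top1.png

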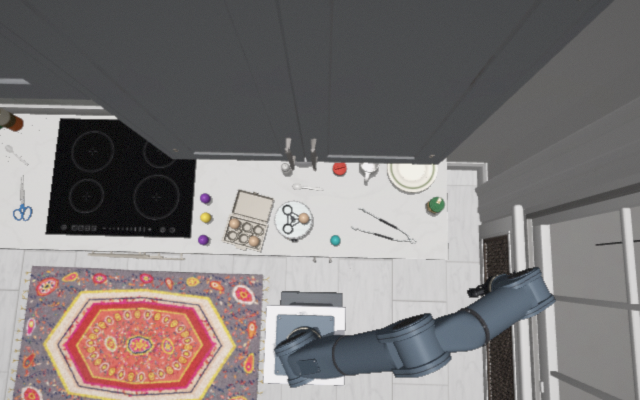

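View pics/scene1.png

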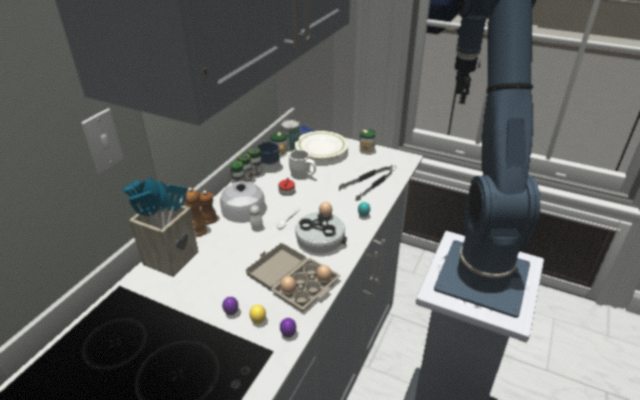

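The top picture shows the egg box at about (248,222) with its two eggs at (262,231) and (254,241), the cooker at (294,221) with the hot egg at (304,217), and the tongs between (357,207) and (415,243). The purple and yellow look-alikes are at (205,198–240) and the turquoise one at (335,240).

Run:
```python
from h import *
s=dict(np.load("top1.npz")); 
a=s["frame"][175:265,215:325]; b=s["frame"][190:260,345:455]
A=cv2.resize(a,None,fx=5,fy=5,interpolation=cv2.INTER_CUBIC);B=cv2.resize(b,None,fx=5,fy=5,interpolation=cv2.INTER_CUBIC)
s2=dict(np.load("scene1.npz")); c=cv2.resize(s2["frame"][190:310,240:380],None,fx=4,fy=4,interpolation=cv2.INTER_CUBIC)
d=cv2.resize(s2["frame"][150:210,320:430],None,fx=5,fy=5,interpolation=cv2.INTER_CUBIC)
cv2.imwrite("pics/cropA.png",np.vstack([A,np.zeros((4,550,3),np.uint8)])[:450]); 
C=np.zeros((480,800,3),np.uint8); C[:350,:550]=B; cv2.imwrite("pics/cropB.png",B); cv2.imwrite("pics/cropC.png",c)
for n,s in(("top",s),("scene",s2)):
    P=cloud(s); hsv=cv2.cvtColor(s["frame"],cv2.COLOR_BGR2HSV)
    m=(s["z_map"]>0)&(P[...,0]>380)&(P[...,0]<640)&(P[...,1]>-60)&(P[...,1]<360)&(P[...,2]>25)&(P[...,2]<140)&(hsv[...,0]<20)&(hsv[...,1]>70)&(hsv[...,2]>90)
    k,l,st,ce=cv2.connectedComponentsWithStats(m.astype(np.uint8))
    for i in range(1,k):
        if st[i,4]>12:
            q=P[l==i]; print(n,"egg",ce[i].round(1),st[i,4],q.mean(0).round(),q.min(0).round(),q.max(0).round())
    m=(s["z_map"]>0)&(P[...,0]>360)&(P[...,0]<700)&(P[...,1]>-480)&(P[...,1]<-150)&(P[...,2]>8)&(P[...,2]<50)
    k,l,st,ce=cv2.connectedComponentsWithStats(m.astype(np.uint8),connectivity=8)
    for i in range(1,k):
        if st[i,4]>12:
            q=P[l==i]; print(n,"tong",ce[i].round(1),st[i,:].tolist(),q.mean(0).round(),q.min(0).round(),q.max(0).round())
    w=(s["z_map"]>0)&(abs(P[...,2])<12)&(P[...,0]>250)&(P[...,0]<900)&(abs(P[...,1])<700)
    print("counter",P[w].min(0).round(),P[w].max(0).round(),np.median(P[w][:,2]))
P=cloud(dict(np.load("top1.npz")));print("cabinet",P[150,[200,300,400]].round(),P[120,[200,300,400]].round(),"handle",P[145,313].round())
```

```text
top egg [236.4 224.8] 20 [464. 289.  48.] [454. 280.  38.] [479. 301.  55.]
top egg [256.  242.2] 16 [395. 206.  49.] [383. 198.  44.] [412. 216.  57.]
top tong [408.7 181.3] [388, 172, 39, 21, 631] [ 662. -410.   33.] [ 618. -480.    9.] [ 700. -323.   47.]
top tong [391.3 225.7] [367, 211, 49, 30, 103] [ 478. -340.   20.] [ 421. -438.    9.] [ 536. -241.   33.]
top tong [382.3 235.7] [360, 230, 45, 12, 72] [ 436. -303.   21.] [ 417. -391.    9.] [ 458. -213.   33.]
counter [ 347. -577.  -12.] [818. 700.  12.] 0.7298197877579469
scene egg [325.1 208.3] 86 [490.  29. 104.] [477.  13.  89.] [505.  42. 118.]
scene egg [323.1 272.5] 158 [399. 229.  48.] [383. 211.  30.] [419. 243.  65.]
scene egg [287.7 283.5] 174 [467. 309.  48.] [452. 283.  28.] [486. 324.  64.]
scene tong [333.2 151. ] [316, 140, 32, 21, 407] [ 661. -400.   34.] [ 620. -480.   17.] [ 700. -318.   47.]
scene tong [307.4 171. ] [302, 165, 14, 11, 70] [ 686. -229.   33.] [ 656. -255.    8.] [ 700. -210.   50.]
scene tong [368.8 177.5] [338, 165, 58, 31, 388] [ 474. -310.   18.] [ 414. -442.    8.] [ 553. -205.   34.]
scene tong [357.8 195.4] [355, 191, 6, 9, 28] [ 468. -187.   19.] [ 463. -205.    8.] [ 476. -174.   32.]
counter [ 349. -580.  -12.] [900. 700.  12.] 2.548806858523335
cabinet [[ 615.  284.  620.]
 [ 611.    1.  658.]
 [ 615. -268.  663.]] [[ 617.  214.  866.]
 [ 610.  -13.  900.]
 [ 614. -228.  900.]] handle [592. -38. 771.]
```

View pics/cropA.png

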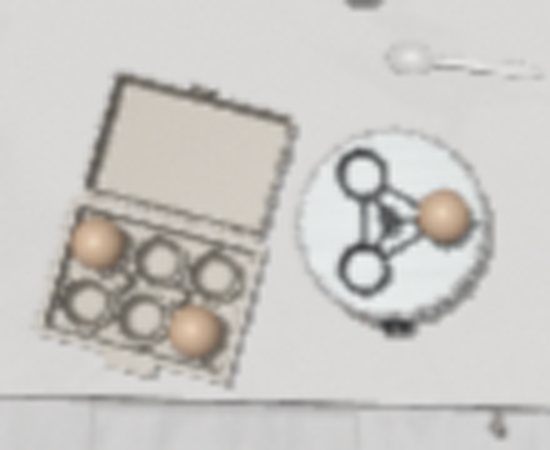

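View pics/cropB.png

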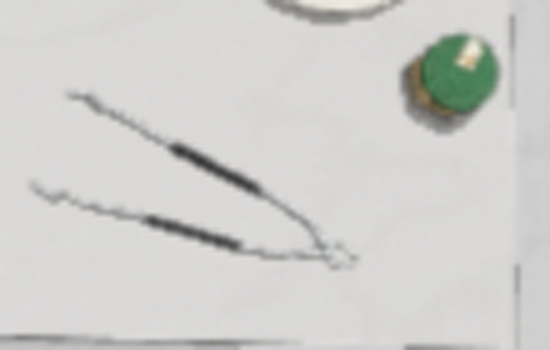

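```bash
cat >> h.py <<'E'
def ray(s,u,v,zw):
    f=200/np.tan(np.radians(s["vertical_fov"])/2); T=np.linalg.inv(s["camera_from_world"])
    d=T[:3,:3]@np.array([(u-s["cx"])/f,-(v-s["cy"])/f,-1]); c=T[:3,3]
    return c+d*(zw-c[2])/d[2]
def wristT(s,st):
    M=np.eye(4); M[:3,:3]=R.from_quat(st["orientation"]).as_matrix(); M[:3,3]=st["eef_pos"]
    s["camera_from_world"]=np.linalg.inv(M@s["tool_from_camera"]); return s
def wrist(name):
    st=get_state(); s=wristT(snapshot("wrist"),st); cv2.imwrite(f"pics/{name}.png",s["frame"]); np.savez(name+".npz",**s); return s,st
def go(p,yaw=None,st=None):
    "slide in tool axes and turn (z) from present pose to TCP p; yaw = azimuth of the closing line (deg)"
    st=st or get_state(); r=R.from_quat(st["orientation"]); m=r.as_matrix()
    y=np.degrees(np.arctan2(m[1,1],m[0,1])); out={"yaw":y.round(2),"tilt":np.degrees(np.arccos(-m[2,2])).round(2),"slide":r.inv().apply(np.array(p)-st["eef_pos"]).round(1)}
    if yaw is not None:
        d=(yaw-y+90)%180-90; out["turn_z"]=round(-np.radians(d),4)   # tool z is down
        r2=R.from_euler("z",d,degrees=True)*r; out["slide_after_turn"]=r2.inv().apply(np.array(p)-st["eef_pos"]).round(1)
    print(out)
E
python3 - <<'E'
from h import *
s=dict(np.load("top1.npz"))
A=lambda u,v:(215+u/5,175+v/5); B=lambda u,v:(345+u/5,190+v/5)
for n,p,z in [("egg1",A(98,243),37),("egg2",A(195,331),37),("hot",A(443,215),92),("cupA",A(362,173),76),("cupB",A(365,268),76),("centre",A(392,222),60),
 ("tipL",B(72,95),13),("tipR",B(34,187),13),("slL1",B(173,148),20),("slL2",B(258,190),20),("slR1",B(148,218),20),("slR2",B(238,245),20),("ring",B(342,258),10)]:
    print(n,ray(s,*p,z).round())
s=dict(np.load("scene1.npz"))
for n,u,v,z in [("hot",325.1,208.3,92),("egg2",323.1,272.5,37),("egg1",287.7,283.5,37)]: print(n,ray(s,u,v,z).round())
print(np.linalg.inv(s["camera_from_world"])[:3,3])
s=snapshot("wrist"); print(s["tool_from_camera"],s["vertical_fov"])
go([480,-300,330],90)
E
```

```text
egg1 [469. 299.  37.]
egg2 [400. 216.  37.]
hot [492.  16.  92.]
cupA [527.  82.  76.]
cupB [451.  77.  76.]
centre [490.  58.  60.]
tipL [ 545. -210.   13.]
tipR [ 468. -179.   13.]
slL1 [ 502. -292.   20.]
slL2 [ 469. -362.   20.]
slR1 [ 444. -272.   20.]
slR2 [ 424. -345.   20.]
ring [ 416. -432.   10.]
hot [497.  15.  92.]
egg2 [404. 219.  37.]
egg1 [473. 300.  37.]
[ -30.48556635 1112.58419112 1023.96464042]
[[ 3.96655107e-04  9.54327778e-01  2.98761333e-01  7.76727128e+01]
 [ 9.99999642e-01 -1.55066551e-04 -8.32338794e-04 -1.08178806e+00]
 [-7.47996143e-04  2.98761556e-01 -9.54327498e-01 -1.42641780e+02]
 [ 0.00000000e+00  0.00000000e+00  0.00000000e+00  1.00000000e+00]] 68.8233712826462
{'yaw': np.float64(-67.89), 'tilt': np.float64(0.0), 'slide': array([ 331.8, -216.4,  -98.7]), 'turn_z': np.float64(0.3858), 'slide_after_turn': array([ 226. , -325.4,  -98.7])}
```

>>> arm_command --slide '[[0, 0, -20], [0, 0, -20], [0, 0, -20], [0, 0, -20], [0, 0, -20], [12, -17, 0], [18, -26, 0], [22, -32, 0], [22, -32, 0], [22, -32, 0], [22, -32, 0], [22, -32, 0], [22, -32, 0], [22, -32, 0], [18, -26, 0], [14, -20, 0], [10, -12, 0], [0, 0, 0]]' --turn '[[0, 0, 0.077], [0, 0, 0.077], [0, 0, 0.077], [0, 0, 0.077], [0, 0, 0.078], [0, 0, 0], [0, 0, 0], [0, 0, 0], [0, 0, 0], [0, 0, 0], [0, 0, 0], [0, 0, 0], [0, 0, 0], [0, 0, 0], [0, 0, 0], [0, 0, 0], [0, 0, 0], [0, 0, 0]]' --claw '[85, 85, 85, 85, 85, 85, 85, 85, 85, 85, 85, 85, 85, 85, 85, 85, 85, 85]' --force 40

```text
clock: 2.55
eef_pos: [482.8, -296.4, 331.3]
orientation: [1.0, 0.003, 0.001, -0.001]
ft_force: [0.4, 0.6, 0.0]
grip_width: 0.995
grasp_force: 0.0
```

Run:
```python
from h import *
s,st=wrist("w1"); print(st["eef_pos"],st["clock"])
for q in ["tongs_grip","tongs_tips","tongs","tongs_left","tongs_right"]:
    print(q,[(np.round(d["at"]).tolist(),round(d["p"],2)) for d in look_for("wrist",q)][:6])
P=cloud(s); V=s["frame"].max(-1)
for nm,m in (("dark",(V<70)&(P[...,2]>10)&(P[...,2]<45)),("high",(P[...,2]>10)&(P[...,2]<45))):
    m&=(P[...,0]>390)&(P[...,0]<620)&(P[...,1]>-450)&(P[...,1]<-150)
    k,l,sta,ce=cv2.connectedComponentsWithStats(m.astype(np.uint8),connectivity=8)
    for i in range(1,k):
        if sta[i,4]>60:
            q=P[l==i][:,:2]; c=q.mean(0); w,v=np.linalg.eigh(np.cov((q-c).T)); d=v[:,1]*np.sign(v[1,1]); t=(q-c)@d; n=(q-c)@np.array([-d[1],d[0]])
            print(nm,sta[i],c.round(1),"dir",np.degrees(np.arctan2(d[1],d[0])).round(1),"len",t.min().round(),t.max().round(),"wid",np.percentile(n,[2,98]).round(1), "z",np.percentile(P[l==i][:,2],[5,50,95]).round(1))
go([440,170,330])
```

```text
[ 482.82840338 -296.41563764  331.314262  ] 2.55
tongs_grip [([455.0, -310.0, 19.0], 0.75), ([500.0, -313.0, 22.0], 0.27)]
tongs_tips [([452.0, -310.0, 19.0], 0.57)]
tongs [([453.0, -311.0, 25.0], 0.84)]
tongs_left [([443.0, -296.0, 20.0], 0.7), ([504.0, 50.0, 58.0], 0.61)]
tongs_right [([503.0, -312.0, 22.0], 0.78), ([404.0, 196.0, 38.0], 0.3)]
high [258 108  21  12  73] [ 546.8 -222. ] dir 63.7 len -14.0 17.0 wid [-3.6  3.8] z [13.7 25.  26.5]
high [ 263  117  144   81 1185] [ 460.1 -325.5] dir 69.9 len -121.0 110.0 wid [-41.9  36. ] z [12.1 23.1 26.8]
high [241 159  22   9  92] [ 468.3 -190. ] dir 73.7 len -16.0 16.0 wid [-3.1  3.5] z [12.2 23.9 26.2]
{'yaw': np.float64(-90.13), 'tilt': np.float64(0.03), 'slide': array([ -40.3, -471.6,    1.1])}
```

View pics/w1.png

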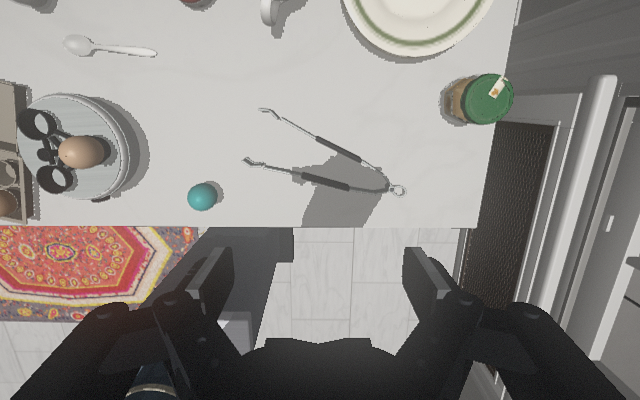

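The tongs lie at (245–405,105–195), hinge ring at right (397,190). The turquoise look-alike is at (202,196), the hot egg at (82,152) and the free cups at (38,124) and (55,180).

>>> arm_command --slide '[[0, -15, 0], [-2, -25, 0], [-3, -33, 0], [-3, -33, 0], [-3, -33, 0], [-3, -33, 0], [-3, -33, 0], [-3, -33, 0], [-3, -33, 0], [-3, -33, 0], [-3, -33, 0], [-3, -33, 0], [-3, -33, 0], [-3, -33, 0], [-2, -20, 0], [0, -10, 0], [0, -5, 0], [0, 0, 0]]' --turn '[[0, 0, 0], [0, 0, 0], [0, 0, 0], [0, 0, 0], [0, 0, 0], [0, 0, 0], [0, 0, 0], [0, 0, 0], [0, 0, 0], [0, 0, 0], [0, 0, 0], [0, 0, 0], [0, 0, 0], [0, 0, 0], [0, 0, 0], [0, 0, 0], [0, 0, 0], [0, 0, 0]]' --claw '[85, 85, 85, 85, 85, 85, 85, 85, 85, 85, 85, 85, 85, 85, 85, 85, 85, 85]'

```text
clock: 4.35
eef_pos: [440.5, 170.2, 331.2]
orientation: [1.0, -0.0, -0.0, 0.0]
ft_force: [-0.6, -0.1, 0.0]
grip_width: 0.998
grasp_force: 0.0
```

```bash
cat >> h.py <<'E'
from scipy.optimize import least_squares
def fit(q,zc=None,r=21.5):
    "egg axis x,y from surface points: sphere-like fit"
    f=lambda a:np.linalg.norm((q-a)*[1,1,22/28.5],axis=1)-22
    return least_squares(f,q.mean(0)-[0,0,10],loss="soft_l1").x
def eggs(s):
    P=cloud(s); hsv=cv2.cvtColor(s["frame"],cv2.COLOR_BGR2HSV)
    m=(P[...,2]>34)&(P[...,2]<300)&(hsv[...,0]<20)&(hsv[...,1]>60)&(hsv[...,2]>80)&(P[...,0]>350)
    k,l,st,ce=cv2.connectedComponentsWithStats(m.astype(np.uint8)); o=[]
    for i in range(1,k):
        if st[i,4]>150:
            q=P[l==i]; q=q[q[:,2]>q[:,2].max()-30]; o.append(fit(q)); print("egg px",ce[i].round(),st[i,4],"fit",o[-1].round(1),"ztop",np.percentile(q[:,2],99).round(1))
    return o
E
python3 - <<'E'
from h import *
s,st=wrist("w2"); print(st["eef_pos"],st["clock"])
for q in ["cold_egg_1_centre","hot_egg_centre","free_cup_a","hot_cup","cooker","egg_box"]:
    print(q,[(np.round(d["at"]).tolist(),round(d["p"],2)) for d in look_for("wrist",q)][:6])
eggs(s)
E
```

```text
[440.52531007 170.15008054 331.22105457] 4.35
cold_egg_1_centre [([472.0, 292.0, 53.0], 0.74)]
hot_egg_centre [([497.0, 25.0, 112.0], 0.78), ([406.0, 414.0, 44.0], 0.77), ([420.0, -104.0, 52.0], 0.65)]
free_cup_a [([500.0, 70.0, 57.0], 0.83)]
hot_cup [([499.0, 67.0, 57.0], 0.74), ([636.0, 38.0, 11.0], 0.31)]
cooker [([501.0, 66.0, 60.0], 0.88), ([502.0, -267.0, 19.0], 0.29)]
egg_box [([514.0, 250.0, 1.0], 0.57)]
egg px [442. 120.] 704 fit [496.6  17.   88.1] ztop 116.3
egg px [229. 134.] 604 fit [473.2 300.9  31.6] ztop 59.6
egg px [287. 180.] 567 fit [404.4 218.6  31.6] ztop 60.1
```

View pics/w2.png

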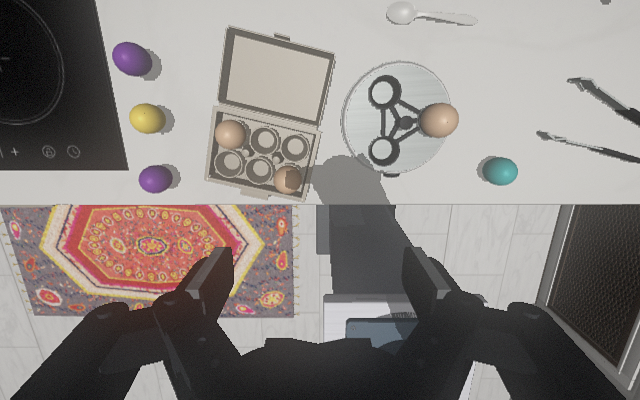

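The picture shows the cold eggs at (229,134) and (287,180), the hot egg at (439,120) and free cups at (384,93) and (384,150).

Run:
```python
from h import *
s=dict(np.load("w2.npz")); P=cloud(s)
a=ray(s,384,93,76);b=ray(s,384,150,76);print("approx",a.round(1),b.round(1))
# rim points: depth in height band
m=(P[...,2]>72)&(P[...,2]<79)
for c in (a,b):
    q=P[m&(np.hypot(P[...,0]-c[0],P[...,1]-c[1])<26)][:,:2]
    x=least_squares(lambda v:np.hypot(*(q-v[:2]).T)-20.2,c[:2],loss="soft_l1",f_scale=2).x; print("rim",len(q),x.round(1))
# pan circle
q=P[(abs(P[...,2]-58)<4)&(np.hypot(P[...,0]-490,P[...,1]-60)<90)][:,:2]
hull=cv2.convexHull(q.astype(np.float32)); print("pan",cv2.minEnclosingCircle(hull))
hot=np.array([496.6,17])
r=lambda v:np.r_[hot-(v[:2]+44*np.array([np.cos(v[2]),np.sin(v[2])])),a[:2]-(v[:2]+44*np.array([np.cos(v[2]-2.0944),np.sin(v[2]-2.0944)])),b[:2]-(v[:2]+44*np.array([np.cos(v[2]+2.0944),np.sin(v[2]+2.0944)]))]
# hot at -y => going ccw(+): +120deg is +x side
r2=lambda v:np.r_[hot-(v[:2]+44*np.array([np.cos(v[2]),np.sin(v[2])])),b[:2]-(v[:2]+44*np.array([np.cos(v[2]-2.0944),np.sin(v[2]-2.0944)])),a[:2]-(v[:2]+44*np.array([np.cos(v[2]+2.0944),np.sin(v[2]+2.0944)]))]
for f in(r,r2):
    o=least_squares(f,[490,60,-1.57]); print(o.x.round(2),o.cost.round(1),o.fun.round(1))
    for k in(0,2.0944,-2.0944): print((o.x[:2]+44*np.array([np.cos(o.x[2]+k),np.sin(o.x[2]+k)])).round(1))
```

```text
approx [529.9  85.8  76. ] [456.4  80.8  76. ]
rim 274 [530.7  85.4]
rim 228 [455.2  81.3]
pan ((494.41290283203125, 61.50757598876953), 75.26565551757812)
[494.3   61.19  -1.88] 5604.6 [ 15.6  -2.2  65.3  -7.9 -80.8  10.1]
[481.   19.2]
[537.3  70.7]
[464.6  93.6]
[494.3   61.19  -1.51] 1.9 [-0.3 -0.3  1.5 -0.1 -1.1  0.3]
[496.9  17.3]
[531.   85.4]
[454.9  80.9]
```

Run:
```python
from h import *
s=dict(np.load("w2.npz")); P=cloud(s); z=s["z_map"]
for n,sl in(("L",np.s_[240:400,130:240]),("R",np.s_[240:400,400:500])):
    p=P[sl][(z[sl]>0)&(z[sl]<300)]; print(n,"lowest finger z rel TCP",(np.percentile(p[:,2],[0,1,5])-331.2).round(1), p[p[:,2].argmin()].round(1))
go([473.2,300.9,150],-56.6);
```

```text
L lowest finger z rel TCP [12.5 17.5 26.2] [445.2 214.2 343.7]
R lowest finger z rel TCP [12.5 17.3 25.7] [437.2 128.6 343.7]
{'yaw': np.float64(-90.1), 'tilt': np.float64(0.01), 'slide': array([  32.6, -131.3,  181.3]), 'turn_z': np.float64(-0.5847), 'slide_after_turn': array([ 99.6, -91.5, 181.3])}
```

>>> arm_command --slide '[[0, 0, 20], [0, 0, 20], [0, 0, 20], [0, 0, 20], [0, 0, 20], [14, -13, 14], [20, -18, 14], [22, -20, 14], [20, -18, 14], [14, -13, 14], [9.6, -9.5, 11], [0, 0, 0], [0, 0, 0]]' --turn '[[0, 0, -0.117], [0, 0, -0.117], [0, 0, -0.117], [0, 0, -0.117], [0, 0, -0.117], [0, 0, 0], [0, 0, 0], [0, 0, 0], [0, 0, 0], [0, 0, 0], [0, 0, 0], [0, 0, 0], [0, 0, 0]]' --claw '[85, 85, 85, 85, 85, 85, 85, 85, 85, 85, 85, 85, 85]' --force 25

```text
clock: 5.78
eef_pos: [472.4, 301.7, 149.7]
orientation: [0.957, 0.289, -0.001, 0.0]
ft_force: [-0.3, -0.1, 0.1]
grip_width: 0.996
grasp_force: 0.0
```

Run:
```python
from h import *
s,st=wrist("w3"); print(st["eef_pos"]); eggs(s)
go([473.2,300.9,24],-56.6)
```

```text
[472.38251515 301.66627927 149.68228017]
egg px [320. 192.] 1648 fit [537.  345.5 263.7] ztop 292.2
egg px [349. 289.] 1422 fit [537.  345.5 263.7] ztop 292.2
egg px [613. 360.] 2020 fit [537.  345.5 263.7] ztop 292.2
{'yaw': np.float64(-56.52), 'tilt': np.float64(0.05), 'slide': array([  0.4,   0.2, 126.4]), 'turn_z': np.float64(0.0015), 'slide_after_turn': array([  0.4,   0.2, 126.4])}
```

```bash
sed -i 's/(P\[...,2\]<300)&(hsv/(P[...,2]<300)\&(s["z_map"]>0)\&(hsv/' h.py
python3 - <<'E'
from h import *
s=dict(np.load("w3.npz")); eggs(s); print((s["z_map"]==0).mean())
E
```

```text
egg px [320. 192.] 1643 fit [473.2 301.   31.6] ztop 60.0
egg px [349. 289.] 1417 fit [404.4 218.8  31.5] ztop 59.6
egg px [613. 360.] 2016 fit [501.5 255.6 232.9] ztop 239.9
0.00409375
```

>>> arm_command --slide '[[0, 0, 14], [0, 0, 22], [0, 0, 24], [0, 0, 22], [0, 0, 16], [0, 0, 12], [0, 0, 8], [0, 0, 6], [0, 0, 2], [0, 0, 0], [0, 0, 0]]' --turn '[[0, 0, 0], [0, 0, 0], [0, 0, 0], [0, 0, 0], [0, 0, 0], [0, 0, 0], [0, 0, 0], [0, 0, 0], [0, 0, 0], [0, 0, 0], [0, 0, 0]]' --claw '[85, 85, 85, 85, 85, 85, 85, 85, 85, 85, 85]'

```text
clock: 6.75
eef_pos: [473.1, 301.9, 25.0]
orientation: [0.958, 0.288, 0.001, -0.0]
ft_force: [-0.7, 0.1, -0.4]
grip_width: 0.995
grasp_force: 0.0
```

Positions confirmed to 0.2 mm. Closing on egg 1.

>>> arm_command --slide '[[0, 0, 1], [0, 0, 0], [0, 0, 0], [0, 0, 0], [0, 0, 0], [0, 0, 0], [0, 0, 0], [0, 0, 0], [0, 0, 0], [0, 0, 0], [0, 0, 0], [0, 0, 0]]' --turn '[[0, 0, 0], [0, 0, 0], [0, 0, 0], [0, 0, 0], [0, 0, 0], [0, 0, 0], [0, 0, 0], [0, 0, 0], [0, 0, 0], [0, 0, 0], [0, 0, 0], [0, 0, 0]]' --claw '[75, 65, 55, 50, 46, 44, 42, 40, 40, 40, 40, 40]' --force 25

```text
clock: 7.75
eef_pos: [473.7, 300.6, 23.8]
orientation: [0.958, 0.288, 0.0, 0.001]
ft_force: [2.2, -4.0, 8.2]
grip_width: 0.502
grasp_force: 24.4
```

Run:
```python
from h import *
go([531,85.4,130],-56.6); print(get_state()["eef_pos"])
```

```text
{'yaw': np.float64(-56.56), 'tilt': np.float64(0.1), 'slide': array([ -70.7,  211.4, -105.8]), 'turn_z': np.float64(0.0006), 'slide_after_turn': array([ -70.6,  211.4, -105.8])}
[473.70627808 300.63410712  23.81143976]
```

>>> arm_command --slide '[[0, 0, -3], [0, 0, -6], [0, 0, -12], [0, 0, -20], [0, 0, -24], [0, 0, -24], [0, 0, -20], [0, 0, -12], [-3, 10, -5], [-7, 20, 0], [-8, 25, 0], [-9, 27, 0], [-9, 27, 0], [-9, 27, 0], [-9, 27, 0], [-8, 22, 0], [-5, 16, 0], [-3, 10, 0], [0, 0, 0], [0, 0, 0]]' --turn '[[0, 0, 0], [0, 0, 0], [0, 0, 0], [0, 0, 0], [0, 0, 0], [0, 0, 0], [0, 0, 0], [0, 0, 0], [0, 0, 0], [0, 0, 0], [0, 0, 0], [0, 0, 0], [0, 0, 0], [0, 0, 0], [0, 0, 0], [0, 0, 0], [0, 0, 0], [0, 0, 0], [0, 0, 0], [0, 0, 0]]' --claw '[40, 40, 40, 40, 40, 40, 40, 40, 40, 40, 40, 40, 40, 40, 40, 40, 40, 40, 40, 40]'

```text
clock: 9.42
eef_pos: [530.5, 87.4, 149.0]
orientation: [0.958, 0.288, -0.0, -0.0]
ft_force: [-0.4, 1.5, -1.3]
grip_width: 0.496
grasp_force: 26.0
```

Run:
```python
from h import *
s,st=wrist("w4"); print(st["eef_pos"],st["ft_force"],st["grip_width"]); eggs(s)
go([531,85.4,81],-56.6)
```

```text
[530.50563962  87.43259647 149.04985339] [-0.42913638  1.47188805 -1.28465307] 0.4960758769489821
egg px [622. 151.] 2035 fit [ 711.5 -114.4   18.8] ztop 49.4
egg px [128. 226.] 1785 fit [404.4 218.4  31.4] ztop 59.6
egg px [321. 270.] 6289 fit [530.1  88.1 156.6] ztop 184.9
{'yaw': np.float64(-56.44), 'tilt': np.float64(0.05), 'slide': array([-1.2,  2.9, 68.1]), 'turn_z': np.float64(0.0028), 'slide_after_turn': array([-1.2,  2.9, 68.1])}
```

View pics/w4.png

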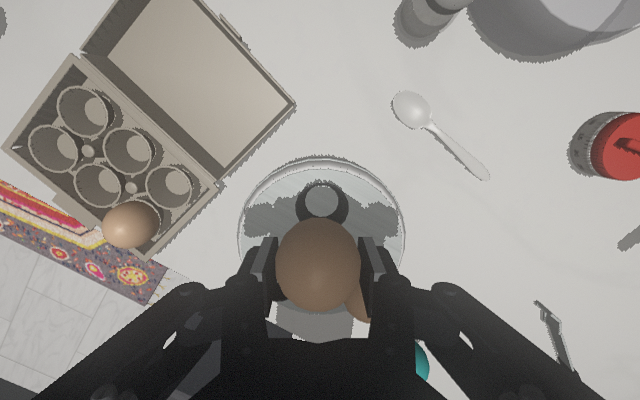

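Egg held upright at (318,263), with the cup rim below it at (321,205); continue lowering.

>>> arm_command --slide '[[-0.7, 2.7, 8], [0, 0, 14], [0, 0, 14], [0, 0, 10], [0, 0, 7], [0, 0, 4], [0, 0, 3], [0, 0, 2], [0, 0, 2], [0, 0, 1], [0, 0, 0], [0, 0, 0]]' --turn '[[0, 0, 0], [0, 0, 0], [0, 0, 0], [0, 0, 0], [0, 0, 0], [0, 0, 0], [0, 0, 0], [0, 0, 0], [0, 0, 0], [0, 0, 0], [0, 0, 0], [0, 0, 0]]' --claw '[40, 40, 40, 40, 40, 40, 40, 40, 40, 40, 40, 40]'

```text
clock: 10.47
eef_pos: [531.9, 84.6, 84.5]
orientation: [0.958, 0.288, 0.0, 0.0]
ft_force: [0.4, 0.1, -0.2]
grip_width: 0.498
grasp_force: 26.0
```

Run:
```python
from h import *
s,st=wrist("w5"); print(st["eef_pos"],st["ft_force"],st["grip_width"]); eggs(s)
go([531,85.4,80.4],-56.6)
```

```text
[531.88395339  84.63407912  84.53629806] [ 0.3860893   0.10114818 -0.19142814] 0.4982274545891533
egg px [318. 270.] 5462 fit [531.5  85.3  92. ] ztop 120.3
egg px [ 66. 262.] 3219 fit [404.4 218.5  31.3] ztop 59.6
{'yaw': np.float64(-56.5), 'tilt': np.float64(0.03), 'slide': array([-0.3, -1.1,  4.2]), 'turn_z': np.float64(0.0018), 'slide_after_turn': array([-0.3, -1.1,  4.2])}
```

>>> arm_command --slide '[[-0.3, -0.3, 1], [0, 0, 1], [0, 0, 0.8], [0, 0, 0.7], [0, 0, 0.3], [0, 0, 0]]' --turn '[[0, 0, 0], [0, 0, 0], [0, 0, 0], [0, 0, 0], [0, 0, 0], [0, 0, 0]]' --claw '[40, 40, 40, 40, 40, 40]'

```text
clock: 11.02
eef_pos: [531.4, 84.5, 80.5]
orientation: [0.958, 0.288, 0.0, 0.0]
ft_force: [0.7, -1.5, 1.1]
grip_width: 0.496
grasp_force: 26.2
```

Run:
```python
from h import *
s,st=wrist("w6"); print(st["eef_pos"],st["ft_force"],st["grip_width"]); eggs(s)
```

```text
[531.44627612  84.47288799  80.54740793] [ 0.66621052 -1.49367307  1.06451963] 0.49625901130499805
egg px [318. 270.] 5479 fit [531.   85.1  88.1] ztop 116.4
egg px [ 61. 264.] 3342 fit [404.5 218.5  31.3] ztop 59.7
egg px [419. 364.] 151 fit [496.5  17.2  89. ] ztop 106.3
```

>>> arm_command --slide '[[0, 0, 0], [0, 0, 0], [0, 0, 0], [0, 0, 0], [0, 0, 0], [0, 0, 0], [0, 0, 0], [0, 0, -6], [0, 0, -15], [0, 0, -22], [0, 0, -22], [0, 0, -14], [0, 0, -6], [0, 0, 0]]' --turn '[[0, 0, 0], [0, 0, 0], [0, 0, 0], [0, 0, 0], [0, 0, 0], [0, 0, 0], [0, 0, 0], [0, 0, 0], [0, 0, 0], [0, 0, 0], [0, 0, 0], [0, 0, 0], [0, 0, 0], [0, 0, 0]]' --claw '[44, 46, 49, 52, 56, 60, 62, 62, 62, 62, 62, 80, 85, 85]'

```text
clock: 12.23
eef_pos: [532.0, 84.9, 167.0]
orientation: [0.958, 0.288, 0.001, 0.0]
ft_force: [-0.1, -0.3, 0.2]
grip_width: 0.997
grasp_force: 0.0
```

Run:
```python
from h import *
s,st=wrist("w7"); print(st["eef_pos"],st["ft_force"],st["grip_width"]); eggs(s)
go([404.4,218.5,150],63.3)
```

```text
[532.04219733  84.89601686 167.0368925 ] [-0.07582604 -0.29221742  0.17026518] 0.996592998829126
egg px [610. 145.] 3011 fit [ 716.  -118.7   23.2] ztop 49.8
egg px [317. 211.] 1799 fit [531.1  84.6  88. ] ztop 116.6
egg px [135. 219.] 1580 fit [404.4 218.5  31.4] ztop 59.6
egg px [360. 282.] 1888 fit [496.6  17.   87.8] ztop 116.1
{'yaw': np.float64(-56.5), 'tilt': np.float64(0.06), 'slide': array([ -32.1, -181.7,   15.7]), 'turn_z': np.float64(1.0507), 'slide_after_turn': array([-173.7,  -62.5,   15.7])}
```

>>> arm_command --slide '[[0, 0, 0], [0, 0, 0], [0, 0, 0], [0, 0, 0], [0, 0, 0], [0, 0, 0], [0, 0, 0], [0, 0, 0], [0, 0, 0], [-14, -5, 0], [-25, -9, 0], [-32, -11.5, 0], [-32, -11.5, 0], [-30, -11, 4], [-22, -8, 6], [-13, -4.5, 4], [-5.5, -2, 2], [0, 0, 0], [0, 0, 0]]' --turn '[[0, 0, 0.117], [0, 0, 0.117], [0, 0, 0.117], [0, 0, 0.117], [0, 0, 0.117], [0, 0, 0.117], [0, 0, 0.117], [0, 0, 0.117], [0, 0, 0.115], [0, 0, 0], [0, 0, 0], [0, 0, 0], [0, 0, 0], [0, 0, 0], [0, 0, 0], [0, 0, 0], [0, 0, 0], [0, 0, 0], [0, 0, 0]]' --claw '[85, 85, 85, 85, 85, 85, 85, 85, 85, 85, 85, 85, 85, 85, 85, 85, 85, 85, 85]'

```text
clock: 13.87
eef_pos: [404.7, 217.9, 149.0]
orientation: [0.973, -0.231, -0.0, 0.001]
ft_force: [1.5, -0.3, -0.2]
grip_width: 0.995
grasp_force: 0.0
```

Run:
```python
from h import *
go([404.4,218.5,24],63.3); print(get_state()["clock"])
```

```text
{'yaw': np.float64(-116.72), 'tilt': np.float64(0.06), 'slide': array([ -0.5,  -0.5, 125. ]), 'turn_z': np.float64(-0.0003), 'slide_after_turn': array([ -0.5,  -0.5, 125. ])}
13.8667
```

>>> arm_command --slide '[[-0.4, -0.4, 14], [0, 0, 22], [0, 0, 24], [0, 0, 22], [0, 0, 16], [0, 0, 12], [0, 0, 8], [0, 0, 5], [0, 0, 2], [0, 0, 0], [0, 0, 0], [0, 0, 0], [0, 0, 0], [0, 0, 0], [0, 0, 0], [0, 0, 0], [0, 0, 0], [0, 0, 0], [0, 0, 0]]' --turn '[[0, 0, 0], [0, 0, 0], [0, 0, 0], [0, 0, 0], [0, 0, 0], [0, 0, 0], [0, 0, 0], [0, 0, 0], [0, 0, 0], [0, 0, 0], [0, 0, 0], [0, 0, 0], [0, 0, 0], [0, 0, 0], [0, 0, 0], [0, 0, 0], [0, 0, 0], [0, 0, 0], [0, 0, 0]]' --claw '[85, 85, 85, 85, 85, 85, 85, 85, 85, 75, 65, 55, 50, 46, 44, 42, 40, 40, 40]'

```text
clock: 15.45
eef_pos: [403.4, 217.6, 24.9]
orientation: [0.973, -0.231, -0.0, 0.001]
ft_force: [-3.3, -4.6, 9.6]
grip_width: 0.502
grasp_force: 24.1
```

Run:
```python
from h import *
print(get_state()["eef_pos"]); go([455,81,150],63.3)
```

```text
[403.3991046  217.62406687  24.85647636]
{'yaw': np.float64(-116.76), 'tilt': np.float64(0.14), 'slide': array([ 107.5,   99. , -125. ]), 'turn_z': np.float64(-0.0011), 'slide_after_turn': array([ 107.4,   99.2, -125. ])}
```

>>> arm_command --slide '[[0, 0, -3], [0, 0, -6], [0, 0, -12], [0, 0, -20], [0, 0, -24], [0, 0, -24], [0, 0, -18], [0, 0, -12], [5, 5, -6], [13, 12, 0], [18, 16.5, 0], [20, 18, 0], [19, 17.5, 0], [16, 15, 0], [11, 10, 0], [5.5, 5, 0], [0, 0, 0], [0, 0, 0]]' --turn '[[0, 0, 0], [0, 0, 0], [0, 0, 0], [0, 0, 0], [0, 0, 0], [0, 0, 0], [0, 0, 0], [0, 0, 0], [0, 0, 0], [0, 0, 0], [0, 0, 0], [0, 0, 0], [0, 0, 0], [0, 0, 0], [0, 0, 0], [0, 0, 0], [0, 0, 0], [0, 0, 0]]' --claw '[40, 40, 40, 40, 40, 40, 40, 40, 40, 40, 40, 40, 40, 40, 40, 40, 40, 40]'

```text
clock: 16.95
eef_pos: [455.6, 82.6, 149.4]
orientation: [0.973, -0.231, -0.0, -0.0]
ft_force: [0.3, 0.3, -1.3]
grip_width: 0.496
grasp_force: 26.1
```

Run:
```python
from h import *
s,st=wrist("w8"); print(st["eef_pos"],st["ft_force"],st["grip_width"]); o=eggs(s)
e=min(o,key=lambda a:np.hypot(*(a[:2]-st["eef_pos"][:2]))) 
go(st["eef_pos"]+np.array([455,81,88])-e,63.3)
```

```text
[455.60414648  82.6296889  149.39636872] [ 0.33141408  0.26367114 -1.33068955] 0.4961142547053563
egg px [382. 122.] 2296 fit [496.5  17.   88.1] ztop 115.8
egg px [264. 130.] 1290 fit [530.8  84.7  88.2] ztop 115.4
egg px [318. 262.] 5851 fit [456.7  83.8 155.9] ztop 184.1
{'yaw': np.float64(-116.66), 'tilt': np.float64(0.03), 'slide': array([ 0.1,  3.8, 67.9]), 'turn_z': np.float64(0.0007), 'slide_after_turn': array([ 0.1,  3.8, 67.9])}
```

>>> arm_command --slide '[[0.1, 3, 8], [0, 0, 14], [0, 0, 14], [0, 0, 10], [0, 0, 7], [0, 0, 4], [0, 0, 3], [0, 0, 2], [0, 0, 1.5], [0, 0, 0.5], [0, 0, 0], [0, 0, 0]]' --turn '[[0, 0, 0], [0, 0, 0], [0, 0, 0], [0, 0, 0], [0, 0, 0], [0, 0, 0], [0, 0, 0], [0, 0, 0], [0, 0, 0], [0, 0, 0], [0, 0, 0], [0, 0, 0]]' --claw '[40, 40, 40, 40, 40, 40, 40, 40, 40, 40, 40, 40]'

```text
clock: 18.0
eef_pos: [454.7, 79.6, 85.8]
orientation: [0.973, -0.231, 0.0, -0.0]
ft_force: [-0.3, -0.7, -0.9]
grip_width: 0.494
grasp_force: 26.1
```

Run:
```python
from h import *
s,st=wrist("w9"); print(st["eef_pos"],st["ft_force"],st["grip_width"]); o=eggs(s)
e=min(o,key=lambda a:np.hypot(*(a[:2]-st["eef_pos"][:2]))) 
go(st["eef_pos"]+np.array([455,81,88])-e,63.3)
```

```text
[454.69519045  79.63802271  85.77193984] [-0.31364749 -0.73145756 -0.93940335] 0.4943477339716814
egg px [232. 128.] 6276 fit [530.9  84.5  88.2] ztop 116.1
egg px [406. 127.] 6621 fit [496.6  17.1  88. ] ztop 116.0
egg px [319. 261.] 5885 fit [455.8  80.8  92.2] ztop 120.5
{'yaw': np.float64(-116.72), 'tilt': np.float64(0.03), 'slide': array([-0.8,  0.1,  4.2]), 'turn_z': np.float64(-0.0003), 'slide_after_turn': array([-0.8,  0.1,  4.2])}
```

>>> arm_command --slide '[[-0.3, 0.1, 1], [0, 0, 1], [0, 0, 0.8], [0, 0, 0.8], [0, 0, 0.5], [0, 0, 0]]' --turn '[[0, 0, 0], [0, 0, 0], [0, 0, 0], [0, 0, 0], [0, 0, 0], [0, 0, 0]]' --claw '[40, 40, 40, 40, 40, 40]'

```text
clock: 18.55
eef_pos: [453.9, 79.5, 81.4]
orientation: [0.973, -0.231, -0.0, 0.0]
ft_force: [-2.4, -0.1, 1.6]
grip_width: 0.497
grasp_force: 26.4
```

Run:
```python
from h import *
s,st=wrist("w10"); print(st["eef_pos"],st["ft_force"],st["grip_width"]); o=eggs(s)
```

```text
[453.89536645  79.50516115  81.3695464 ] [-2.44688802 -0.1315718   1.59986096] 0.49734538020685937
egg px [228. 127.] 6847 fit [530.9  84.4  88.1] ztop 116.2
egg px [408. 126.] 7208 fit [496.6  17.1  88. ] ztop 116.1
egg px [319. 261.] 5863 fit [454.9  80.7  87.8] ztop 116.2
```

>>> arm_command --slide '[[0, 0, 0], [0, 0, 0], [0, 0, 0], [0, 0, 0], [0, 0, 0], [0, 0, 0], [0, 0, 0], [0, 0, -6], [0, 0, -15], [0, 0, -22], [0, 0, -25], [0, 0, -25], [0, 0, -25], [0, 0, -14], [0, 0, -6], [0, 0, 0]]' --turn '[[0, 0, 0], [0, 0, 0], [0, 0, 0], [0, 0, 0], [0, 0, 0], [0, 0, 0], [0, 0, 0], [0, 0, 0], [0, 0, 0], [0, 0, 0], [0, 0, 0], [0, 0, 0], [0, 0, 0], [0, 0, 0], [0, 0, 0], [0, 0, 0]]' --claw '[44, 46, 49, 52, 56, 60, 62, 62, 62, 62, 62, 62, 80, 85, 85, 85]'

```text
clock: 19.93
eef_pos: [454.8, 79.7, 220.8]
orientation: [0.973, -0.231, 0.001, -0.001]
ft_force: [0.4, -0.1, -0.6]
grip_width: 1.0
grasp_force: 0.0
```

Run:
```python
from h import *
s,st=wrist("w11"); print(st["clock"],st["eef_pos"],st["qpos"].round(2)); o=eggs(s)
go([455,-320,220],-23)
```

```text
19.9333 [454.76911348  79.74337853 220.7765315 ] [-0.23  0.27 -0.05  1.99  0.02  0.87 -2.33]
egg px [362. 118.] 1268 fit [496.5  17.   88.1] ztop 115.8
egg px [274. 119.] 1035 fit [531.   84.7  88.2] ztop 115.7
egg px [320. 186.] 749 fit [454.8  80.4  88. ] ztop 116.4
{'yaw': np.float64(-116.71), 'tilt': np.float64(0.05), 'slide': array([180.3, 356.7,  -0.5]), 'turn_z': np.float64(1.5061), 'slide_after_turn': array([ 3.676e+02, -1.569e+02, -1.000e-01])}
```

>>> arm_command --slide '[[0, 0, 0], [0, 0, 0], [0, 0, 0], [0, 0, 0], [0, 0, 0], [0, 0, 0], [0, 0, 0], [0, 0, 0], [0, 0, 0], [0, 0, 0], [0, 0, 0], [0, 0, 0], [0, 0, 0], [0, 0, 0]]' --turn '[[0, 0, -0.117], [0, 0, -0.117], [0, 0, -0.117], [0, 0, -0.117], [0, 0, -0.117], [0, 0, -0.117], [0, 0, -0.117], [0, 0, -0.117], [0, 0, -0.117], [0, 0, -0.117], [0, 0, -0.117], [0, 0, -0.117], [0, 0, -0.117], [0, 0, -0.115]]' --claw '[85, 85, 85, 85, 85, 85, 85, 85, 85, 85, 85, 85, 85, 85]'

```text
clock: 21.15
eef_pos: [453.4, 79.5, 217.9]
orientation: [0.832, 0.555, -0.001, -0.001]
ft_force: [-0.4, 0.2, 0.7]
grip_width: 0.996
grasp_force: 0.0
```

>>> arm_command --slide '[[-15, 6, 0], [-24, 10, 0], [-31, 13, 0], [-31, 13, 0], [-31, 13, 0], [-31, 13, 0], [-31, 13, 0], [-31, 13, 0], [-31, 13, 0], [-31, 13, 0], [-28, 13, 0], [-24, 12, 0], [-17, 7, 0], [-9, 4, 0], [-3, 1, 0], [0, 0, 0], [0, 0, 0]]' --turn '[[0, 0, 0], [0, 0, 0], [0, 0, 0], [0, 0, 0], [0, 0, 0], [0, 0, 0], [0, 0, 0], [0, 0, 0], [0, 0, 0], [0, 0, 0], [0, 0, 0], [0, 0, 0], [0, 0, 0], [0, 0, 0], [0, 0, 0], [0, 0, 0], [0, 0, 0]]' --claw '[85, 85, 85, 85, 85, 85, 85, 85, 85, 85, 85, 85, 85, 85, 85, 85, 85]'

```text
clock: 22.57
eef_pos: [455.2, -318.9, 218.9]
orientation: [0.833, 0.553, 0.0, -0.001]
ft_force: [-0.7, -0.2, -0.4]
grip_width: 0.994
grasp_force: 0.0
```

Run:
```python
from h import *
s,st=wrist("w12"); print(st["clock"],st["eef_pos"],st["qpos"].round(2))
P=cloud(s)
m=(s["z_map"]>0)&(P[...,2]>8)&(P[...,2]<40)&(P[...,0]>380)&(P[...,0]<620)&(P[...,1]>-460)&(P[...,1]<-150)
V=s["frame"].max(-1)
for nm,mm in(("all",m),("dark",m&(V<75))):
    k,l,sta,ce=cv2.connectedComponentsWithStats(mm.astype(np.uint8),connectivity=8)
    for i in range(1,k):
        if sta[i,4]>80:
            q=P[l==i][:,:2]; c=q.mean(0); w,v=np.linalg.eigh(np.cov((q-c).T)); d=v[:,1]*np.sign(v[1,1]); t=(q-c)@d; n=(q-c)@np.array([-d[1],d[0]])
            print(nm,sta[i],c.round(1),"dir",np.degrees(np.arctan2(d[1],d[0])).round(1),"len",t.min().round(),t.max().round(),"wid",np.percentile(n,[2,98]).round(1),"z",np.percentile(P[l==i][:,2],[5,50,95]).round(1))
```

```text
22.5667 [ 455.19580054 -318.90238545  218.90145594] [ 0.71  0.42 -0.26  1.77  0.13  0.97 -0.  ]
all [355  38  11  35 174] [ 546.7 -219.9] dir 64.5 len -17.0 15.0 wid [-3.9  3.2] z [10.2 24.7 26.1]
all [277  42  12  34 155] [ 468.3 -189.9] dir 73.7 len -17.0 14.0 wid [-3.2  3.8] z [10.2 24.8 26.5]
all [ 283   75   78  188 1933] [ 463.3 -324.4] dir 68.7 len -124.0 108.0 wid [-37.1  40.6] z [10.9 23.4 26.9]
dark [298 139  11  62 231] [ 436.6 -319.2] dir 72.4 len -30.0 46.0 wid [-2.7  3.6] z [11.4 25.5 27.1]
dark [343 152   7  47 152] [ 481.7 -343.6] dir 67.9 len -20.0 35.0 wid [-3.7  2.6] z [12.3 24.9 26.9]
```

View pics/w12.png

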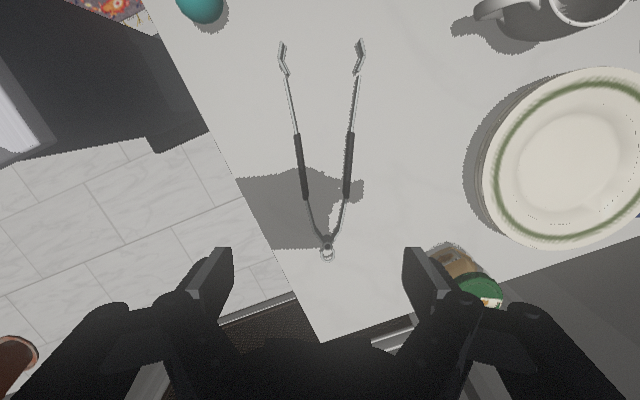

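Tongs: tips (282,58)/(360,55), sleeves (297,135)–(305,197) and (351,134)–(346,197), pin at (328,240).

Run:
```python
from h import *
s=dict(np.load("w12.npz"))
p={k:ray(s,u,v,z)[:2] for k,u,v,z in [("L1",297,135,26),("L2",305,197,26),("R1",351,134,26),("R2",346.5,197,26),("pin",328,240,20),("ring",327,254,8)]}
print({k:v.round(1) for k,v in p.items()})
tips=(np.array([546.7,-219.9])+[468.3,-189.9])/2
for nm,back in(("sleeve ends",None),):
    g=(p["L1"]+p["L2"]+p["R1"]+p["R2"])/4
    d=tips-p["pin"]; print("pin-tips len",np.hypot(*d),"az",np.degrees(np.arctan2(d[1],d[0])).round(2))
    u=d/np.hypot(*d); print("tips",tips,"sleeve mid",g.round(1),"from tips-120u",(tips-120*u).round(1),"from pin",(p["pin"]+105*u).round(1))
    d=p["L1"]-p["R1"];print("across az",np.degrees(np.arctan2(d[1],d[0])), "sleeve len",np.hypot(*(p["L1"]-p["L2"])),np.hypot(*(p["R1"]-p["R2"])))
    d=np.array([468.3,-189.9])-[546.7,-219.9]; print("tips across az",np.degrees(np.arctan2(d[1],d[0])))
```

```text
{'L1': array([ 450.7, -270. ]), 'L2': array([ 429.5, -341.2]), 'R1': array([ 507.5, -292.8]), 'R2': array([ 475.7, -360.7]), 'pin': array([ 432.5, -407.8]), 'ring': array([ 421.4, -432.3])}
pin-tips len 216.30464290948083 az 69.71
tips [ 507.5 -204.9] sleeve mid [ 465.8 -316.2] from tips-120u [ 465.9 -317.5] from pin [ 468.9 -309.3]
across az 158.17324515063456 sleeve len 74.23770097104799 74.96404576655175
tips across az 159.06049739679796
```

Run:
```python
from h import *
for f,tz in(("w8",149.4),("w4",149.05),("w12",218.9)):
    s=dict(np.load(f+".npz")); P=cloud(s); z=s["z_map"]; V=s["frame"].max(-1)
    for a,b in((150,290),(350,500)):
        sl=np.s_[225:400,a:b]; m=(z[sl]>0)&(z[sl]<200)&(V[sl]<80); p=P[sl][m]; print(f,a,(np.percentile(p[:,2],[0,.5,1,3])-tz).round(1))
go([465.8,-316.8,60],-21)
```

```text
w8 150 [ 3.8 11.7 15.1 25. ]
w8 350 [ 3.5 12.  15.6 25.6]
w4 150 [ 3.  11.4 15.1 24.5]
w4 350 [ 3.  11.4 15.  24.8]
w12 150 [12.6 16.  18.  24.5]
w12 350 [14.  17.2 19.4 25.6]
{'yaw': np.float64(-22.87), 'tilt': np.float64(0.05), 'slide': array([  5.7,   8.9, 159.2]), 'turn_z': np.float64(-0.0326), 'slide_after_turn': array([  5.5,   9.1, 159.2])}
```

>>> arm_command --slide '[[0, 0, 0], [2.5, 4, 12], [3, 5, 20], [0, 0, 27], [0, 0, 27], [0, 0, 27], [0, 0, 20], [0, 0, 14], [0, 0, 8], [0, 0, 4], [0, 0, 0], [0, 0, 0]]' --turn '[[0, 0, -0.033], [0, 0, 0], [0, 0, 0], [0, 0, 0], [0, 0, 0], [0, 0, 0], [0, 0, 0], [0, 0, 0], [0, 0, 0], [0, 0, 0], [0, 0, 0], [0, 0, 0]]' --claw '[85, 85, 85, 85, 85, 85, 85, 85, 85, 85, 85, 85]'

```text
clock: 23.62
eef_pos: [466.0, -318.4, 60.9]
orientation: [0.824, 0.566, 0.0, 0.0]
ft_force: [-0.7, 0.2, 0.5]
grip_width: 0.997
grasp_force: 0.0
```

Run:
```python
from h import *
s,st=wrist("w13"); print(st["eef_pos"]); P=cloud(s)
# sleeve-ish and tip symmetry in tool frame
M=R.from_quat(st["orientation"]); T=M.inv().apply((P-st["eef_pos"]).reshape(-1,3)).reshape(P.shape)
m=(s["z_map"]>0)&(P[...,2]>8)&(P[...,2]<35)
for x0 in(20,40,60,90,105,120,135):
    q=T[m&(abs(T[...,0]-x0)<3)&(abs(T[...,1])<60)]
    a=q[q[:,1]<0][:,1];b=q[q[:,1]>0][:,1]
    print(x0,a.min().round(1) if len(a) else 0,a.max().round(1) if len(a) else 0,b.min().round(1) if len(b) else 0,b.max().round(1) if len(b) else 0)
t=T[m&(T[...,0]>95)&(abs(T[...,1])<60)]; print("tip extent x",t[:,0].min(),t[:,0].max(),[np.percentile(t[(np.sign(t[:,1])==k)][:,0],[1,99]).round(1) for k in(-1,1)])
go([465.8,-316.8,-2],-21)
```

```text
[ 465.97892624 -318.38758645   60.89014657]
20 -35.0 -27.8 24.8 31.4
40 -36.8 -29.8 26.4 33.3
60 -38.0 -34.2 30.7 34.7
90 -43.1 -39.0 34.9 38.6
105 -43.7 -38.4 35.0 39.4
120 -48.9 -44.6 39.7 44.7
135 -43.0 -42.0 37.6 38.5
tip extent x 95.00784599623015 134.97492079189016 [array([ 95.4, 132.9]), array([ 95.6, 132.7])]
{'yaw': np.float64(-21.08), 'tilt': np.float64(0.08), 'slide': array([ 1.6, -1. , 63.2]), 'turn_z': np.float64(-0.0014), 'slide_after_turn': array([ 1.6, -1. , 63.2])}
```

>>> arm_command --slide '[[0.5, -1.9, 8], [0, 0, 14], [0, 0, 14], [0, 0, 10], [0, 0, 7], [0, 0, 4], [0, 0, 3], [0, 0, 2], [0, 0, 1], [0, 0, 0], [0, 0, 0]]' --turn '[[0, 0, 0], [0, 0, 0], [0, 0, 0], [0, 0, 0], [0, 0, 0], [0, 0, 0], [0, 0, 0], [0, 0, 0], [0, 0, 0], [0, 0, 0], [0, 0, 0]]' --claw '[85, 85, 85, 85, 85, 85, 85, 85, 85, 85, 85]'

```text
clock: 24.58
eef_pos: [464.0, -317.5, -2.3]
orientation: [0.825, 0.566, 0.0, 0.0]
ft_force: [-0.5, 0.0, -0.0]
grip_width: 0.992
grasp_force: 0.0
```

Run:
```python
from h import *
st=get_state(); print(st["clock"],st["eef_pos"],st["ft_force"])
```

```text
24.5833 [ 464.04913503 -317.52599517   -2.30332884] [-0.45742134  0.03376125 -0.02979472]
```

>>> arm_command --slide '[[0, 0, 0], [0, 0, 0], [0, 0, 0], [0, 0, 0], [0, 0, 0], [0, 0, 0], [0, 0, 0], [0, 0, 0], [0, 0, 0]]' --turn '[[0, 0, 0], [0, 0, 0], [0, 0, 0], [0, 0, 0], [0, 0, 0], [0, 0, 0], [0, 0, 0], [0, 0, 0], [0, 0, 0]]' --claw '[78, 72, 67, 64, 62, 60, 59, 58, 58]' --force 40

```text
clock: 25.33
eef_pos: [465.1, -317.8, -1.3]
orientation: [0.825, 0.566, 0.001, 0.001]
ft_force: [-0.1, 1.2, 12.8]
grip_width: 0.678
grasp_force: 10.3
```

>>> arm_command --slide '[[0, 0, 0], [0, 0, 0], [0, 0, -2], [0, 0, -4], [0, 0, -6], [0, 0, -8], [0, 0, -10], [0, 0, -10], [0, 0, 0], [0, 0, 0]]' --turn '[[0, 0, 0], [0, 0, 0], [0, 0, 0], [0, 0, 0], [0, 0, 0], [0, 0, 0], [0, 0, 0], [0, 0, 0], [0, 0, 0], [0, 0, 0]]' --claw '[58, 58, 58, 58, 58, 58, 58, 58, 58, 58]'

```text
clock: 26.17
eef_pos: [464.4, -317.7, 38.4]
orientation: [0.825, 0.566, 0.0, 0.001]
ft_force: [0.1, 0.1, -1.8]
grip_width: 0.68
grasp_force: 6.6
```

```bash
cat >> h.py <<'E'
def tongs(s,st):
    P=cloud(s); M=R.from_quat(st["orientation"]); T=M.inv().apply((P-st["eef_pos"]).reshape(-1,3)).reshape(P.shape)
    m=(s["z_map"]>0)&(T[...,2]>-35)&(T[...,2]<12)&(abs(T[...,1])<60)
    for x0 in(30,60,90,105,112,120,128,133,136,140):
        q=T[m&(abs(T[...,0]-x0)<2.5)]; o=[]
        for k in(-1,1):
            a=q[np.sign(q[:,1])==k]
            if len(a)>2: o.append((a[:,1].min().round(1),a[:,1].max().round(1),"z",np.percentile(a[:,2],[2,50]).round(1)))
        print(x0,o)
E
python3 - <<'E'
from h import *
s,st=wrist("w14"); print(st["clock"],st["eef_pos"],st["ft_force"],st["grip_width"]*85.4,st["grasp_force"]); tongs(s,st)
E
```

```text
26.1667 [ 464.35490696 -317.74508107   38.36531745] [ 0.09693183  0.08917079 -1.78631868] 58.08408763920103 6.603925310773775
30 [(np.float64(-30.8), np.float64(-23.5), 'z', array([-28.2, -26.5])), (np.float64(23.4), np.float64(30.7), 'z', array([-28.1, -26.3]))]
60 [(np.float64(-31.5), np.float64(-27.9), 'z', array([-25.5, -22. ])), (np.float64(27.7), np.float64(31.2), 'z', array([-25.4, -22.2]))]
90 [(np.float64(-35.7), np.float64(-31.5), 'z', array([-25.8, -22.4])), (np.float64(31.3), np.float64(35.0), 'z', array([-26. , -22.6]))]
105 [(np.float64(-35.4), np.float64(-30.2), 'z', array([-28.2, -20.9])), (np.float64(29.7), np.float64(34.8), 'z', array([-28.1, -20.4]))]
112 [(np.float64(-37.4), np.float64(-31.0), 'z', array([-28. , -17.5])), (np.float64(30.3), np.float64(37.0), 'z', array([-28. , -17.7]))]
120 []
128 []
133 []
136 []
140 []
```

View pics/w14.png

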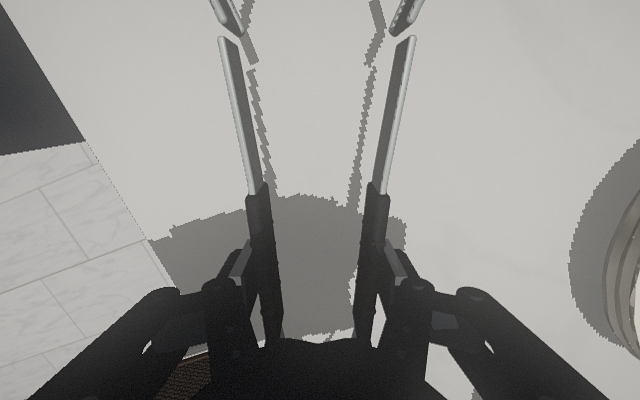

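Tongs are held level and symmetric (arms at (240,110) and (395,115)). Lift and turn next.

>>> arm_command --slide '[[0, 0, -5], [0, 0, -10], [0, 0, -15], [0, 0, -15], [0, 0, -15], [0, 0, -10], [0, 0, -7], [0, 0, -7], [0, 0, -7], [0, 0, -7], [0, 0, -7], [0, 0, -7], [0, 0, -7], [0, 0, -4], [0, 0, 0], [0, 0, 0]]' --turn '[[0, 0, 0], [0, 0, 0], [0, 0, 0], [0, 0, 0], [0, 0, 0], [0, 0, 0], [0, 0, -0.03], [0, 0, -0.06], [0, 0, -0.065], [0, 0, -0.065], [0, 0, -0.065], [0, 0, -0.065], [0, 0, -0.045], [0, 0, -0.027], [0, 0, 0], [0, 0, 0]]' --claw '[58, 58, 58, 58, 58, 58, 58, 58, 58, 58, 58, 58, 58, 58, 58, 58]'

```text
clock: 27.55
eef_pos: [463.8, -317.5, 160.6]
orientation: [0.688, 0.726, 0.0, 0.0]
ft_force: [-0.3, 0.3, -0.1]
grip_width: 0.678
grasp_force: 6.6
```

Run:
```python
from h import *
st=get_state(); print(st["clock"],st["eef_pos"],st["ft_force"],st["grip_width"]*85.4,st["grasp_force"])
go([503.3,-102.7,160],3.2)
```

```text
27.55 [ 463.75905724 -317.4700988   160.59518593] [-0.34205862  0.25500852 -0.07562277] 57.918544980708155 6.60432196513284
{'yaw': np.float64(3.03), 'tilt': np.float64(0.01), 'slide': array([212.4,  50.8,   0.6]), 'turn_z': np.float64(-0.003), 'slide_after_turn': array([212.2,  51.5,   0.6])}
```

>>> arm_command --slide '[[5, 1, 0], [10, 2.4, 0], [16, 4, 0], [20, 5, 0], [22, 5.3, 0], [24, 5.7, 0], [24, 5.7, 0], [24, 5.7, 0], [22, 5.3, 0], [18, 4.4, 0], [13, 3, 0], [9, 2, 0], [4, 1, 0], [1, 0.5, 0], [0, 0, 0], [0, 0, 0]]' --turn '[[0, 0, 0], [0, 0, 0], [0, 0, 0], [0, 0, 0], [0, 0, 0], [0, 0, 0], [0, 0, 0], [0, 0, 0], [0, 0, 0], [0, 0, 0], [0, 0, 0], [0, 0, 0], [0, 0, 0], [0, 0, 0], [0, 0, 0], [0, 0, 0]]' --claw '[58, 58, 58, 58, 58, 58, 58, 58, 58, 58, 58, 58, 58, 58, 58, 58]'

```text
clock: 28.88
eef_pos: [503.1, -103.9, 160.3]
orientation: [0.688, 0.726, -0.0, 0.0]
ft_force: [-0.8, 0.6, -1.6]
grip_width: 0.679
grasp_force: 6.6
```

Run:
```python
from h import *
s,st=wrist("w15"); print(st["clock"],st["eef_pos"],st["grip_width"]*85.4,st["grasp_force"]); tongs(s,st); eggs(s)
go([503.3,-102.7,80],3.2)
t=snapshot("top"); f=lambda p:p
sc=snapshot("scene"); cv2.imwrite("pics/s2.png",cv2.resize(sc["frame"][120:260,260:440],None,fx=4,fy=4,interpolation=cv2.INTER_CUBIC))
```

```text
28.8833 [ 503.14541429 -103.85506205  160.26941102] 57.97669102719309 6.603185899439268
30 [(np.float64(-29.9), np.float64(-22.8), 'z', array([-28.1, -26.5])), (np.float64(24.0), np.float64(30.9), 'z', array([-28.3, -26.4]))]
60 [(np.float64(-31.0), np.float64(-27.4), 'z', array([-25.7, -22.5])), (np.float64(28.4), np.float64(32.2), 'z', array([-25.6, -22.5]))]
90 [(np.float64(-34.9), np.float64(-31.2), 'z', array([-25.7, -22.4])), (np.float64(32.1), np.float64(35.7), 'z', array([-25.7, -22.4]))]
105 [(np.float64(-35.1), np.float64(-29.4), 'z', array([-28.4, -21.2])), (np.float64(30.1), np.float64(35.5), 'z', array([-28.2, -20.9]))]
112 [(np.float64(-36.7), np.float64(-30.7), 'z', array([-28.4, -17.1])), (np.float64(31.1), np.float64(37.4), 'z', array([-28.1, -17.2]))]
120 []
128 []
133 []
136 []
140 []
egg px [316.  30.] 3284 fit [496.6  16.6  88. ] ztop 116.1
egg px [532. 217.] 2615 fit [ 716.4 -120.2   23.8] ztop 50.0
egg px [615. 384.] 610 fit [ 863.3 -327.1   53.2] ztop 64.5
{'yaw': np.float64(3.01), 'tilt': np.float64(0.03), 'slide': array([ 1.3,  0.2, 80.3]), 'turn_z': np.float64(-0.0033), 'slide_after_turn': array([ 1.3,  0.3, 80.3])}
```

View pics/w15.png

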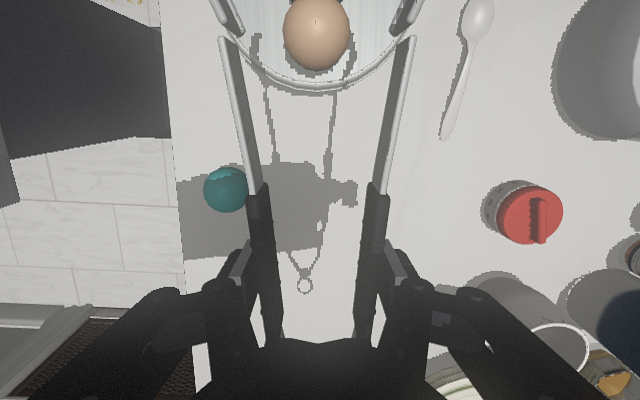

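>>> arm_command --slide '[[0.8, -0.5, 4], [0, 0, 8], [0, 0, 12], [0, 0, 12], [0, 0, 12], [0, 0, 10], [0, 0, 8], [0, 0, 6], [0, 0, 4], [0, 0, 3], [0, 0, 1], [0, 0, 0], [0, 0, 0]]' --turn '[[0, 0, 0], [0, 0, 0], [0, 0, 0], [0, 0, 0], [0, 0, 0], [0, 0, 0], [0, 0, 0], [0, 0, 0], [0, 0, 0], [0, 0, 0], [0, 0, 0], [0, 0, 0], [0, 0, 0]]' --claw '[58, 58, 58, 58, 58, 58, 58, 58, 58, 58, 58, 58, 58]'

```text
clock: 30.12
eef_pos: [503.0, -102.2, 80.7]
orientation: [0.688, 0.726, 0.0, 0.0]
ft_force: [0.7, 0.0, -0.8]
grip_width: 0.676
grasp_force: 6.6
```

Run:
```python
from h import *
s,st=wrist("w16"); print(st["clock"],st["eef_pos"],st["ft_force"],st["grip_width"]*85.4,st["grasp_force"]); eggs(s)
go([503.3,-102.7,80],3.2)
sc=snapshot("scene"); cv2.imwrite("pics/s3.png",cv2.resize(sc["frame"][150:260,270:400],None,fx=5,fy=5,interpolation=cv2.INTER_CUBIC))
```

```text
30.1167 [ 503.04257038 -102.23833588   80.69062913] [ 0.67102829  0.04905983 -0.82801992] 57.71635433570188 6.602553914417513
egg px [315.  20.] 4073 fit [496.5  16.5  87.9] ztop 113.6
egg px [605. 261.] 4373 fit [ 714.5 -120.    22.7] ztop 49.8
{'yaw': np.float64(3.09), 'tilt': np.float64(0.04), 'slide': array([-0.5,  0.2,  0.8]), 'turn_z': np.float64(-0.0019), 'slide_after_turn': array([-0.5,  0.2,  0.8])}
```

View pics/s3.png

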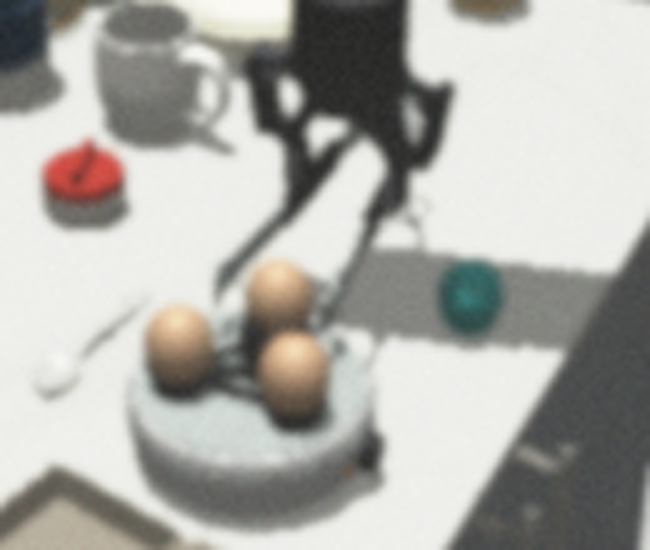

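The crop shows both cold eggs standing, at (180,348) and (292,377), and the tongs straddling the hot egg at (280,295). Closing now.

>>> arm_command --slide '[[0, 0, 0], [0, 0, 0], [0, 0, 0], [0, 0, 0], [0, 0, 0], [0, 0, 0], [0, 0, 0], [0, 0, 0], [0, 0, 0], [0, 0, 0], [0, 0, 0], [0, 0, 0]]' --turn '[[0, 0, 0], [0, 0, 0], [0, 0, 0], [0, 0, 0], [0, 0, 0], [0, 0, 0], [0, 0, 0], [0, 0, 0], [0, 0, 0], [0, 0, 0], [0, 0, 0], [0, 0, 0]]' --claw '[56, 54, 52, 50, 48, 46, 45, 44, 43, 42, 40, 40]' --force 40

```text
clock: 31.22
eef_pos: [502.7, -102.2, 80.4]
orientation: [0.688, 0.726, -0.0, -0.0]
ft_force: [-1.2, 0.0, -0.2]
grip_width: 0.512
grasp_force: 41.1
```

Run:
```python
from h import *
s,st=wrist("w17"); print(st["clock"],st["eef_pos"],st["ft_force"],st["grip_width"]*85.4,st["grasp_force"]); eggs(s); tongs(s,st)
```

```text
31.2167 [ 502.68644441 -102.15745669   80.3949312 ] [-1.22409544  0.00127909 -0.21049934] 43.70028834957941 41.057889461517334
egg px [316.  21.] 4148 fit [496.5  16.5  87.9] ztop 113.7
egg px [606. 261.] 4347 fit [ 714.1 -119.9   22.6] ztop 49.8
30 [(np.float64(-21.6), np.float64(-14.9), 'z', array([-25.4, -23.8])), (np.float64(16.2), np.float64(22.8), 'z', array([-25.4, -23.9]))]
60 [(np.float64(-21.0), np.float64(-17.7), 'z', array([-22.8, -20.9])), (np.float64(18.6), np.float64(21.9), 'z', array([-22.7, -20.8]))]
90 [(np.float64(-23.3), np.float64(-19.8), 'z', array([-23. , -21.1])), (np.float64(20.4), np.float64(23.7), 'z', array([-23.1, -21.1]))]
105 [(np.float64(-22.2), np.float64(-0.1), 'z', array([-31.6, -25.3])), (np.float64(0.2), np.float64(22.5), 'z', array([-31.6, -25.5]))]
112 [(np.float64(-24.2), np.float64(-0.1), 'z', array([-32.7, -24.4])), (np.float64(0.3), np.float64(24.9), 'z', array([-33.1, -24.8]))]
120 []
128 []
133 []
136 []
140 []
```

>>> arm_command --slide '[[0, 0, -1], [0, 0, -2], [0, 0, -3], [0, 0, -5], [0, 0, -7], [0, 0, -9], [0, 0, -11], [0, 0, -12], [0, 0, -13], [0, 0, -13], [0, 0, -13], [0, 0, -12], [0, 0, -10], [0, 0, -8], [0, 0, -5], [0, 0, -3], [0, 0, -2], [0, 0, -1], [0, 0, 0], [0, 0, 0]]' --turn '[[0, 0, 0], [0, 0, 0], [0, 0, 0], [0, 0, 0], [0, 0, 0], [0, 0, 0], [0, 0, 0], [0, 0, 0], [0, 0, 0], [0, 0, 0], [0, 0, 0], [0, 0, 0], [0, 0, 0], [0, 0, 0], [0, 0, 0], [0, 0, 0], [0, 0, 0], [0, 0, 0], [0, 0, 0], [0, 0, 0]]' --claw '[40, 40, 40, 40, 40, 40, 40, 40, 40, 40, 40, 40, 40, 40, 40, 40, 40, 40, 40, 40]'

```text
clock: 32.93
eef_pos: [502.6, -102.2, 210.0]
orientation: [0.688, 0.726, -0.0, -0.0]
ft_force: [-0.7, 0.4, -1.8]
grip_width: 0.504
grasp_force: 40.9
```

Run:
```python
from h import *
s,st=wrist("w18"); print(st["clock"],st["eef_pos"],st["ft_force"],st["grip_width"]*85.4,st["grasp_force"]); eggs(s)
sc=snapshot("scene"); cv2.imwrite("pics/s4.png",cv2.resize(sc["frame"][130:250,270:400],None,fx=4.6,fy=4.6,interpolation=cv2.INTER_CUBIC)); eggs(sc)
```

```text
32.9333 [ 502.62766075 -102.15476757  209.98386086] [-0.73874895  0.41847537 -1.77134523] 43.065384446723996 40.92933475971222
egg px [316.  21.] 4147 fit [496.6  16.5 217.2] ztop 243.0
egg px [502. 202.] 1925 fit [ 716.6 -120.5   23.9] ztop 50.2
egg px [579. 352.] 536 fit [ 863.6 -327.1   53. ] ztop 68.9
egg px [197. 197.] 267 fit [819.8 256.4 180.4] ztop 208.9
egg px [328. 223.] 173 fit [455.   80.   88.6] ztop 118.0
```

View pics/s4.png

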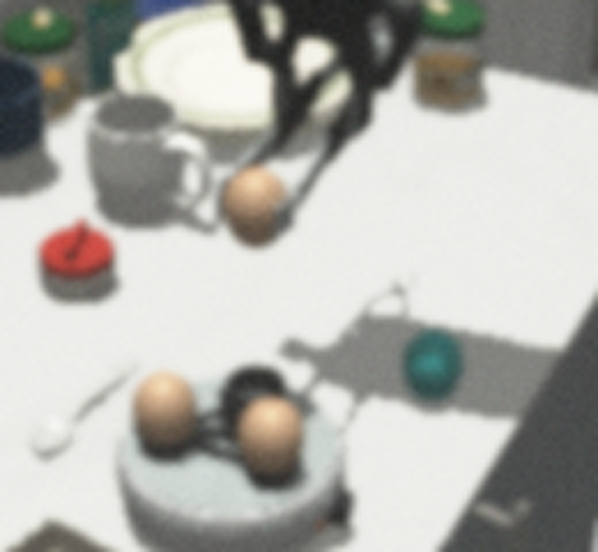

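The hot egg is held in the tongs at (254,205). Its cup at (255,395) is empty and the cold eggs stand at (165,412) and (270,437). I'll check that it holds still.

>>> arm_command --slide '[[0, 0, 0], [0, 0, 0], [0, 0, 0], [0, 0, 0], [0, 0, 0], [0, 0, 0], [0, 0, 0], [0, 0, 0], [0, 0, 0], [0, 0, 0], [0, 0, 0], [0, 0, 0]]' --turn '[[0, 0, 0], [0, 0, 0], [0, 0, 0], [0, 0, 0], [0, 0, 0], [0, 0, 0], [0, 0, 0], [0, 0, 0], [0, 0, 0], [0, 0, 0], [0, 0, 0], [0, 0, 0]]' --claw '[40, 40, 40, 40, 40, 40, 40, 40, 40, 40, 40, 40]'

```text
clock: 34.03
eef_pos: [502.8, -102.2, 210.4]
orientation: [0.688, 0.726, 0.0, 0.0]
ft_force: [-0.0, 0.1, -2.0]
grip_width: 0.506
grasp_force: 40.9
```

Run:
```python
from h import *
s,st=wrist("w19"); print(st["eef_pos"],st["grip_width"]*85.4,st["grasp_force"]); o=eggs(s)
if o and np.abs(o[0]-[496.6,16.5,217.2]).max()<2: print(hand_in())
```

```text
[ 502.84201148 -102.17960611  210.41445014] 43.182360751265946 40.930001735687256
egg px [317.  21.] 4151 fit [496.8  16.5 217.6] ztop 243.3
egg px [501. 202.] 1925 fit [ 716.5 -120.6   23.9] ztop 50.0
egg px [579. 352.] 543 fit [ 863.6 -326.9   52.6] ztop 69.4
the job is handed in; nothing more can be done
None
```

I put both cold eggs standing in the free cups, and the arm is holding the hot egg still in the tongs, about 13 cm above its empty cup; the job was handed in at about 34 s.

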